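# Hold the copper bracket against the riveting jig's sprung fence

## Robot

A 6-joint arm with a two-finger parallel gripper is mounted at the origin on the work surface. World frame = base frame: x ahead of the robot, y to its left, z up, the work surface at z = 0. Lengths are in mm, angles in rad, forces in N, time in s.
With the tool pointing down it reaches from about 275 to 1000 mm from the base axis. Payload 8.4 kg.
Tool frame: the origin (TCP) lies at the very end of the fingers, on their centre line; the grasp point (between the pads) lies 19 mm behind it; z points along the fingers, y is the line along which they close (so a half turn about z gives the same grasp; the last joint's range is limited). The gripper opens to 85 mm and grips with 20 to 120 N. Pads are 22 mm wide; open, the fingers measure 114 mm over their backs; the gripper's body (76 mm by 85 mm) begins 54 mm behind the grasp point. The pads swing forward as they close: fully open they stand 13 mm farther back than shut.
Start: joints at [1.226, 0.353, 1.633, -0, 1.155, -0.002], TCP at [210.077, 588.639, 231.281] pointing down, gripper open.
Joint ranges: [-2.63, 2.63], [-0.92, 2.1], [0.06, 2.66], [-1.3, 4.44], [0, 2.69], [-3.02, 3.02]. Speed limits (rad/s): [2.22, 2.22, 2.79, 3.14, 3.14, 3.14].

## Interface

Orientations are given as [roll, pitch, yaw] about the fixed x, y, z axes, in that order (R = Rz(yaw) Ry(pitch) Rx(roll)).
In Python, from rig import sensors, grab_frame, camera_params, order gives the robot as it stands. The module is installed in compiled form; this text tells all that it offers.
- The arm moves only by the tool move_arm, never from a script. Its argument "motion" is a list of rows, each a list of 7 numbers: the turn, a rotation vector about the tool's x, y, z in normalised numbers (1 is 2 pi rad), then the shift along the tool's x, y, z in normalised numbers (1 is 0.75 m), then the finger opening in m, from 0 to 0.0854. A call has 1 to 8 rows; each row is the pose to reach, as a shift and turn from the pose commanded when the call began, along the tool's axes at that moment; what a row does not reach only later rows make up. A row lasts 1/8 s, in which the tool goes at most 62.5 mm and 10.7 degrees, less where a joint would pass 70% of its speed; a pose out of reach is approached as far as the arm can. No shift or turn number may pass 1 either way. A call with a gripper value outside its range is refused whole. The fingers move at their own pace and stop on an object; "grip_force" is the grip in N (left out, the last holds). Time passes only in rows, so rows that repeat a pose let the fingers close. It gives the time, the measured TCP pose, the force, the opening and the grip force at its end, in the units of the state.
- sensors.sense(): the state, without advancing time (a new reading comes with each control period).
- grab_frame(name): name is "side" or "top"; returns (picture, depth): 480x640x3 uint8, red, green, blue; 480x640 float32, mm along the optical axis (not along the pixel's ray), 0 where there is no reading.
- camera_params(name): a dict with "camera_matrix" (3x3 intrinsics, pixels), "k1" (the pictures are not rectified: a ray, as slopes to the right and down, at radius r is drawn at 1 + k1 r^2 times it, then the intrinsics apply), "world_from_camera" (4x4, takes a point from camera to world coordinates). Camera axes: x right, y down, z forward; pixel columns grow to the right and rows downward; lengths in mm; the calibration is good to about 2 mm. A picture is of the moment at which its call begins. camera_params takes no time and is no camera call.
- order.sign_off(): hands the job in; it is judged then, once.
The state is a dict: "clock": time; "qpos": joint angles; "qvel": joint speeds; "joint_efforts": joint torques, N m; "eef_pos": TCP position; "tcp_rot": TCP orientation; "contact_force": force on the tool from outside, world axes, zero at the start; "wrist_torque": the same for the moment, N m; "opening": opening from 0.0 (shut) to 1.0 (fully open); "grasp_force": force on a finger pad.
Only numpy, scipy, OpenCV 4.12 (cv2) and the standard library are available. Lean on these libraries where they do the work, as an engineer would, in place of code of your own. Each camera call takes 0.05 s, during which the arm holds its last target. There are 200 camera calls.

## Task

Pick up the copper bracket with the rectangular foot, set it down flat in the riveting jig between the two guide bars, short of the fence, then slide it forward until it presses squarely on the sprung fence with a steady 12 N or so, the fence's pointer between the two lines on the block (8 and 16 N), and never ram the fence to its end stop. Finish while still gripping and pressing it there, flat on the plate, so that the smith can rivet it; leave the other things on the bench where they are.

Things in the scene. Friction and masses are not known exactly. Their poses are not given: they have to be found in the camera images.
- bracket: The work: copper T-bracket, 0.5 kg, standing on its foot. Foot plate 80 mm (x) by 54 mm (y), 8 mm thick, with four rivet holes; across its middle an upright rib 10 mm thick (along x), 54 mm wide (along y), top 59 mm above the underside. Origin: centre of the foot's underside, z up. Same either way round.
- jig: Steel riveting jig fixed to the bench: plate 240 x 140 mm, oiled (friction 0.2), top face at z = 12 mm. Origin: centre of the plate's underside; x points along the channel to the fence, away from the robot. Two guide bars, 12 mm high and wide, run from x = -100 to +35 mm, inner faces at y = -31 and +31 mm (channel 62 mm wide).
- fence: Sprung fence: steel bar 16 mm (x) by 100 mm (y) by 18 mm high across the channel's end; it slides along the jig's x only, axes as the jig's. Origin: centre of its underside, at rest at x = 53, z = 12.5 mm in the jig's frame; the face to press lies 8 mm before it. It gives 1 mm per 0.9 N, no preload, to an end stop at 24 mm. Its top carries a brass pointer.
- gauge (a point): Point midway between the two white lines (across the jig, 9 mm apart along x) on top of the fixed block behind the fence (24 mm by 120 mm, top 34 mm above the bench, x = 88 to 112 mm in the jig's frame). The fence pointer's tip is at the first line at 8 N (9 mm of travel), at the second at 16 N (18 mm). Two spring barrels stick out behind, to x = 157 mm.
- round_lug: Bystander: copper lug with a round foot 72 mm across, 8 mm thick, and a rib 10 x 40 mm rising to 37 mm. Origin: centre of the underside.
- dolly: Bystander: steel hand dolly 75 x 50 x 40 mm. Origin: centre of the underside.
- bowl: Bystander: hammered copper bowl, 110 mm across, 50 mm high. Origin: centre of the underside.
- hammer: Bystander: hammer 260 mm long, lying flat along its x.
- mallet: Bystander: wooden mallet about 220 mm long, lying flat along its x, head 56 mm thick.
- rivet_tin: Bystander: open aluminium tin 70 x 60 x 30 mm. Origin: centre of the underside.
Things that resemble listed ones, but are neither listed nor needed, are in the scene too. Leave any red or turquoise look-alike of the bracket alone.

How it is judged:
By the outcome, as a careful person would: the job done as asked, in the order asked, and still so for the second after the job is handed in, while the arm keeps its last pose, push and grip.
It also fails if it takes over 51 s, if anything falls off the work surface, if the arm or the gripper's body presses on something with over 40 N, if the wrist force passes 120 N, or if a joint passes its speed limit or range.

## Working session

There is one attempt and no reset: what is moved stays moved. The work goes in short steps, Python scripts to look and compute and a tool call to move; the robot and the scene stay as the last step left them, time stands still between calls to the robot, and variables do not carry over. Pictures are saved under pics/ and viewed, at most 10 in all, crops included, and the job is handed in when it is done.

Besides the shell and the picture viewer there is one more tool, called after "Call:" as a command line: name --pt "numbers of a row" for each row, then --argument value for the rest. move_arm: Moves the arm, as the interface text tells. Its arguments: {"type":"object","properties":{"motion":{"type":"array","items":{"type":"array","items":{"type":"number"}}},"grip_force":{"type":"number"}},"required":["motion"]}

```bash
mkdir -p pics
cat > h.py <<'E'
import numpy as np, cv2
from rig import sensors, grab_frame, camera_params, order
def snap(n,f):
    p,d=grab_frame(n); cv2.imwrite(f'pics/{f}.png',p[:,:,::-1]); np.savez(f'{f}.npz',p=p,d=d); return p,d
def rays(n,uv):
    c=camera_params(n);K=np.array(c['camera_matrix']);T=np.array(c['world_from_camera'])
    uv=np.array(uv,float).reshape(-1,1,2)
    s=cv2.undistortPoints(uv,K,np.array([c['k1'],0,0,0,0.]))[:,0]
    return T[:3,3],np.c_[s,np.ones(len(s))]@T[:3,:3].T
def onz(n,uv,z):
    o,d=rays(n,uv); return o+d*((z-o[2])/d[:,2])[:,None]
def cloud(n,d):
    v,u=np.mgrid[:480,:640]; o,r=rays(n,np.c_[u.ravel(),v.ravel()])
    return (o+r*d.ravel()[:,None]).reshape(480,640,3)
E
python3 - <<'E'
from h import *
snap('top','t0');snap('side','s0')
for n in('top','side'):
    c=camera_params(n);print(c['camera_matrix'],c['k1'],np.round(c['world_from_camera'],3))
print(sensors.sense())
E
```

```text
[[546.78986622   0.         324.13498748]
 [  0.         546.78986622 241.86184192]
 [  0.           0.           1.        ]] -0.11165317344292928 [[ 1.800000e-02 -9.780000e-01  2.070000e-01  2.585290e+02]
 [-1.000000e+00 -1.700000e-02  8.000000e-03  1.292300e+01]
 [-5.000000e-03 -2.070000e-01 -9.780000e-01  1.509085e+03]
 [ 0.000000e+00  0.000000e+00  0.000000e+00  1.000000e+00]]
[[605.68449467   0.         313.12209437]
 [  0.         605.68449467 246.7642294 ]
 [  0.           0.           1.        ]] 0.06930632864191127 [[ 8.71000e-01 -2.32000e-01  4.34000e-01  2.13480e+01]
 [-4.92000e-01 -4.36000e-01  7.54000e-01 -9.75349e+02]
 [ 1.50000e-02 -8.69000e-01 -4.94000e-01  7.07611e+02]
 [ 0.00000e+00  0.00000e+00  0.00000e+00  1.00000e+00]]
{'clock': 0.1, 'qpos': array([ 1.22557811e+00,  3.53589452e-01,  1.63401710e+00,  2.57170410e-05,
        1.15518333e+00, -2.36060835e-03]), 'qvel': array([-0.00085237, -0.0014046 , -0.00113239, -0.00024236,  0.00186869,
        0.001369  ]), 'joint_efforts': array([ 8.81279029e-04, -6.06364703e+01, -3.42825973e+01,  2.29129228e-04,
        4.06912324e-03, -2.06117687e-05]), 'eef_pos': array([209.94723404, 588.26111605, 230.64840671]), 'tcp_rot': array([-3.14039549e+00, -2.63413890e-05,  2.79872464e+00]), 'contact_force': array([ 0.75411889, -0.10740331,  0.46666176]), 'wrist_torque': array([-0.03107156, -0.04181026, -0.02592671]), 'grasp_force': 0.0, 'opening': 0.9999315051155185}
```

View pics/t0.png

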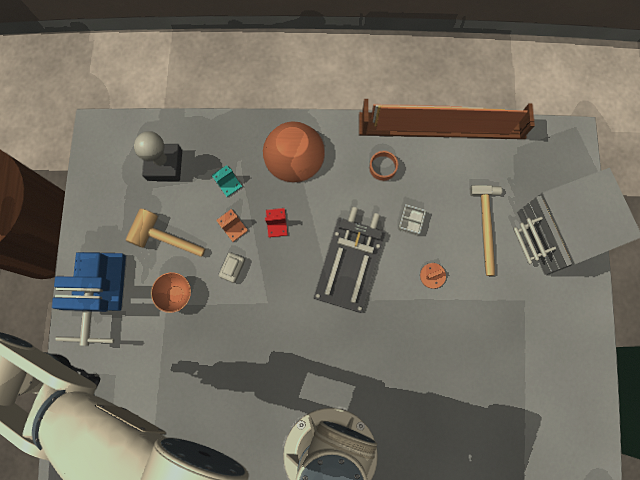

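View pics/s0.png

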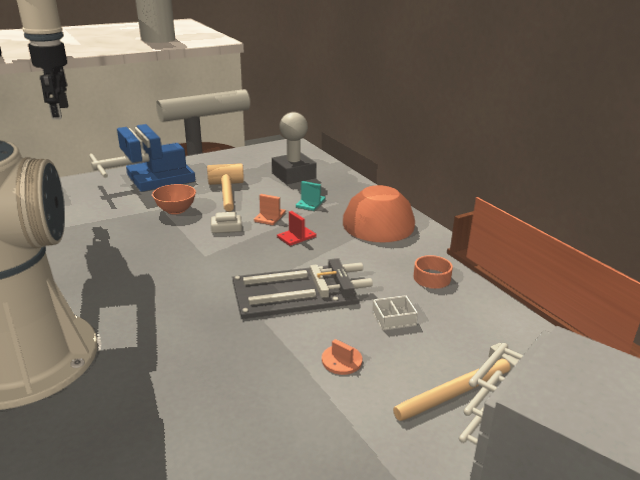

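The top view shows the copper bracket at (233,225), with the red look-alike at (277,222) and the turquoise one at (228,181). The jig is around (350,260) with its fence at (357,242). In the side view the bracket is at (269,209) and the jig spans (235–355, 265–310).

Run:
```python
from h import *
for n,f,bb,jb in(('top','t0',(215,205,252,245),(310,200,390,315)),('side','s0',(250,190,288,226),(228,250,380,318))):
    z=np.load(f+'.npz');p,d=z['p'],z['d'];C=cloud(n,d)
    hsv=cv2.cvtColor(p,cv2.COLOR_RGB2HSV)
    m=np.zeros((480,640),bool);m[bb[1]:bb[3],bb[0]:bb[2]]=1
    m&=(hsv[...,1]>110)&(hsv[...,0]<20)
    P=C[m];zz=P[:,2]
    v,u=np.nonzero(m)
    print(n,'bracket',m.sum(),np.histogram(zz,bins=range(-10,80,6)))
    for nm,s in(('ribtop',zz>50),('foot',(zz<16))):
        Q=P[s]; print(nm,len(Q),Q.mean(0).round(1),np.median(zz[s]))
        if len(Q)>4:
            r=cv2.minAreaRect(Q[:,:2].astype(np.float32));print(r)
    J=np.zeros((480,640),bool);J[jb[1]:jb[3],jb[0]:jb[2]]=1
    lt=J&(hsv[...,2]>150)&(hsv[...,1]<60)
    k,l,st,ce=cv2.connectedComponentsWithStats(lt.astype(np.uint8))
    for i in range(1,k):
        if st[i,4]>25:
            Q=C[l==i];r=cv2.minAreaRect(Q[:,:2].astype(np.float32));print('light',st[i],ce[i].round(1),'z',np.percentile(Q[:,2],[10,50,90]).round(1),Q.mean(0).round(1),np.round(r[0],1),np.round(r[1],1),round(r[2],1))
    # bench height
    print('benchz',np.median(C[330:345,400:440,2] if n=='top' else C[380:400,220:260,2]))
    x0,y0,x1,y1=jb;cr=cv2.resize(p[y0:y1,x0:x1],None,fx=5,fy=5,interpolation=cv2.INTER_CUBIC)
    x0,y0,x1,y1=bb;cb=cv2.resize(p[y0:y1,x0:x1],None,fx=9 if n=='top' else 6,fy=9 if n=='top' else 6,interpolation=cv2.INTER_CUBIC)
    H=max(cr.shape[0],cb.shape[0]) if n=='top' else cr.shape[0]+cb.shape[0]
    W=cr.shape[1]+cb.shape[1] if n=='top' else max(cr.shape[1],cb.shape[1])
    o=np.zeros((H,W,3),np.uint8);o[:cr.shape[0],:cr.shape[1]]=cr
    if n=='top':o[:cb.shape[0],cr.shape[1]:]=cb
    else:o[cr.shape[0]:,:cb.shape[1]]=cb
    cv2.imwrite(f'pics/{f}c.png',o[:600,:800,::-1])
```

```text
top bracket 512 (array([  0,  15, 149, 166,  33,  16,  12,  10,  12,   8,  26,  49,  13,
         0]), array([-10,  -4,   2,   8,  14,  20,  26,  32,  38,  44,  50,  56,  62,
        68,  74]))
ribtop 91 [608.  281.  105.7] 58.2832663784277
((450.74053955078125, 143.85336303710938), (462.30096435546875, 51.28179931640625), 40.59172439575195)
foot 347 [615.8 285.9   8.3] 8.26288506673859
((621.0579223632812, 290.07684326171875), (81.91387939453125, 54.19804382324219), 39.30348587036133)
light [349 207   7  14  56] [352.1 213.6] z [28.8 31.8 35.4] [652.7 -51.   32. ] [652.5 -50.9] [11. 40.] 72.1
light [371 213   7  15  58] [374.1 219.9] z [26.5 31.2 34.8] [ 635.7 -112.5   30.9] [ 634.9 -112.2] [10.6 42.9] 72.1
light [338 230  36  22 194] [355.7 243.5] z [25.8 30.6 35.1] [566.4 -61.1  38.1] [437.5  -8.4] [ 97.7 346.9] 67.5
light [326 248  17  46 184] [333.7 270.3] z [20.7 24.  28.6] [491.4  -2.   32.3] [408.9   7.8] [ 27.6 299.6] 82.8
light [352 255  16  47 179] [359.7 277.4] z [19.6 23.5 28.3] [474.6 -73.8  23.8] [473.1 -73.5] [ 10.7 133.5] 74.2
benchz -0.26090908224955456
side bracket
[... 164 characters left out ...]
        68,  74]))
ribtop 110 [606.7 263.8  69.4] 58.495767783302824
((334.4520263671875, -340.74591064453125), (1414.482421875, 47.556583404541016), 65.6645278930664)
foot 258 [608.7 274.9  10.1] 10.436709676749388
((616.2561645507812, 290.3275451660156), (84.62440490722656, 63.96616744995117), 34.98229217529297)
light [ 228  250  152   68 4791] [311.4 273.5] z [ 0.9  2.9 28.4] [575.1  -4.8   8.9] [ 384.3 -456.6] [1236.5  350.7] 67.5
light [243 270  64  11 259] [274.8 275. ] z [23.4 26.  27.7] [486.8  -8.9  30.7] [ 293.  -485.8] [1111.8  133.7] 67.8
light [248 289  68  12 289] [281.8 294.3] z [24.3 26.1 27.8] [467.5 -79.5  30.5] [ 283.6 -521.7] [1039.3  135.1] 67.4
benchz 1.4397779408797646
```

View pics/t0c.png

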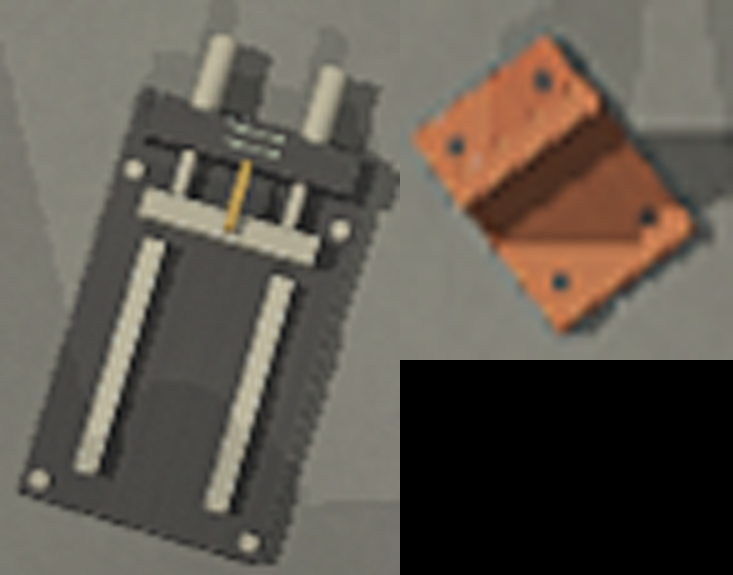

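View pics/s0c.png

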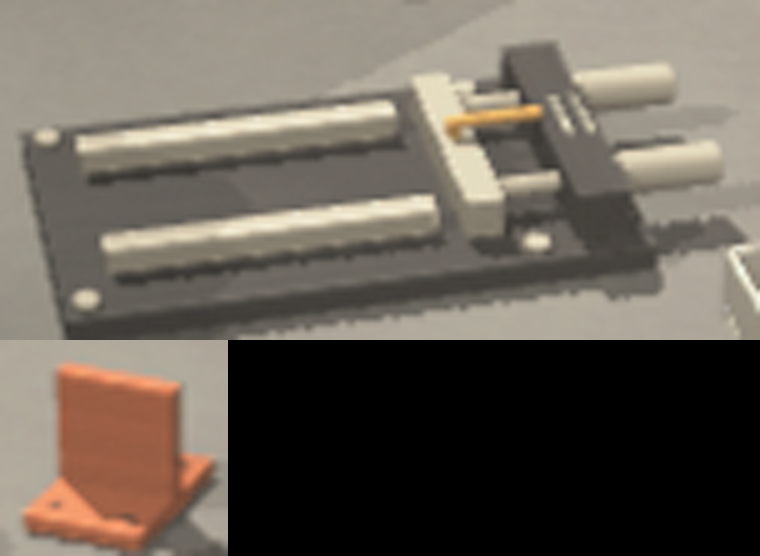

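The crops show the bracket foot's four corners clearly. In the jig the two guide bars, the fence with its brass pointer and the two gauge lines at about top pixel (361,228) are all visible. Next I'll fit the jig and plan the grasp.

```bash
cat >> h.py <<'E'
from scipy.spatial.transform import Rotation as R
def bars(n,f,jb=None):
    z=np.load(f+'.npz');p=z['p'];hsv=cv2.cvtColor(p,cv2.COLOR_RGB2HSV)
    J=np.zeros((480,640),np.uint8)
    x0,y0,x1,y1=jb or ((310,245,390,315) if n=='top' else (240,266,320,308));J[y0:y1,x0:x1]=1
    v=150 if n=='top' else 175
    m=J*((hsv[...,2]>v)&(hsv[...,1]<60)).astype(np.uint8)
    k,l,st,ce=cv2.connectedComponentsWithStats(m);out=[]
    for i in range(1,k):
        if st[i,4]>120:
            vv,uu=np.nonzero(l==i);Q=onz(n,np.c_[uu,vv],24)[:,:2].astype(np.float32)
            out.append(cv2.minAreaRect(Q))
    return out
def delta(s,pos,yang):   # pos mm, yang deg: heading of the tool y axis, tool straight down
    R0=R.from_euler('xyz',s['tcp_rot']);a=np.radians(yang)
    y=np.array([np.cos(a),np.sin(a),0]);zt=np.array([0,0,-1.]);x=np.cross(y,zt)
    Rt=R.from_matrix(np.c_[x,y,zt]);
    return (R0.inv()*Rt).as_rotvec().round(4),(R0.inv().apply(np.array(pos)-s['eef_pos'])/1000).round(4)
E
python3 - <<'E'
from h import *
s=sensors.sense()
for n,f in(('top','t0'),('side','s0')):
    for r in bars(n,f):print(n,np.round(r[0],1),np.round(r[1],1),r[2])
for n,f,bb in(('top','t0',(215,205,252,245)),('side','s0',(250,190,288,226))):
    z=np.load(f+'.npz');p,d=z['p'],z['d'];C=cloud(n,d);hsv=cv2.cvtColor(p,cv2.COLOR_RGB2HSV)
    m=np.zeros((480,640),bool);m[bb[1]:bb[3],bb[0]:bb[2]]=1
    m&=(hsv[...,1]>110)&(hsv[...,0]<20)&(C[...,2]>50)&(C[...,2]<66)
    v,u=np.nonzero(m);Q=onz(n,np.c_[u,v],59);print('rib',n,len(Q),Q.mean(0).round(1),[np.round(t,1) for t in cv2.minAreaRect(Q[:,:2].astype(np.float32))],np.median(C[m][:,2]))
z=np.load('t0.npz');C=cloud('top',z['d']);D=C[245:285,215:248].reshape(-1,3);D=D[(D[:,2]>15)&(D[:,2]<50)];print('dolly',D.min(0),D.max(0))
print(delta(s,[619,289,150],39.3))
E
```

```text
top [492.8  -2. ] [ 10.6 131.7] 74.16041564941406
top [472.5 -73.3] [ 10.7 132.4] 74.2092056274414
side [491.5   0.7] [ 13.4 135.2] 74.59419250488281
side [471.5 -70.7] [ 13.1 135.4] 74.40962219238281
rib top 87 [619.8 289.7  59. ] [array([620.1, 288.7]), array([13.7, 50.9]), np.float64(39.3)] 58.17333601971882
rib side 108 [616.3 284.1  59. ] [array([615.5, 283.7]), array([36. , 58.5]), np.float64(45.3)] 58.451574629149945
dolly [457.73834711 247.50780654  15.43804473] [539.12840842 316.63053819  48.05481243]
(array([-1.20e-03,  3.00e-04,  5.42e-01]), array([-0.4859, -0.1442,  0.0808]))
```

Units first: shifts go in shares of 0.75 m and turns go in shares of 2 pi rad. So -0.486 m / 0.75 = -0.648, -0.144 m / 0.75 = -0.192, 0.54 rad / 6.2832 = 0.0859.

Call:
move_arm --pt "0 0 0.0859 -0.648 -0.192 0.1067 0.05" --pt "0 0 0.0859 -0.648 -0.192 0.1067 0.05" --pt "0 0 0.0859 -0.648 -0.192 0.1067 0.05" --pt "0 0 0.0859 -0.648 -0.192 0.1067 0.05" --pt "0 0 0.0859 -0.648 -0.192 0.1067 0.05" --pt "0 0 0.0859 -0.648 -0.192 0.1067 0.05" --pt "0 0 0.0859 -0.648 -0.192 0.1067 0.05" --pt "0 0 0.0859 -0.648 -0.192 0.1067 0.05" --grip_force 80

```text
clock: 1.1
eef_pos: [610.2, 295.8, 152.7]
tcp_rot: [-3.141, -0.0, 2.259]
contact_force: [-0.1, 0.8, 0.2]
opening: 0.585
grasp_force: 0.0
```

Run:
```python
from h import *
s=sensors.sense();print(s['clock'],s['eef_pos'],s['tcp_rot'],s['opening'],delta(s,[620,289,90],39.3),delta(s,[620,289,14.5],39.3))
```

```text
1.1 [610.23417087 295.84503261 152.70662256] [-3.14124911e+00 -1.91729975e-04  2.25874981e+00] 0.5854511691568387 (array([-0.0003, -0.0002,  0.002 ]), array([-0.0115,  0.0032,  0.0627])) (array([-0.0003, -0.0002,  0.002 ]), array([-0.0115,  0.0032,  0.1382]))
```

In the tool's units: 0.06 m / 0.75 = 0.08, -0.01 m / 0.75 = -0.0133.

Call:
move_arm --pt "0 0 0 -0.0133 0.004 0.08 0.05" --pt "0 0 0 -0.0133 0.004 0.08 0.05" --pt "0 0 0 -0.0133 0.004 0.08 0.05"

```text
clock: 1.48
eef_pos: [617.4, 292.2, 94.3]
tcp_rot: [3.142, -0.0, 2.259]
contact_force: [0.2, 0.7, 0.5]
opening: 0.582
grasp_force: 0.0
```

Run:
```python
from h import *
s=sensors.sense();print(s['clock'],s['eef_pos'],s['tcp_rot'],s['opening'],delta(s,[620,289,90],39.3),delta(s,[620,289,14.5],39.3))
p,d=snap('side','s1');q,d=snap('top','t1')
a=cv2.resize(p[130:240,220:330],None,fx=4,fy=4);b=cv2.resize(q[180:280,190:280],(396,440))
cv2.imwrite('pics/c1.png',np.hstack([a,b])[:,:800,::-1])
```

```text
1.475 [617.36353117 292.16824213  94.28417067] [ 3.14156594e+00 -2.14905311e-04  2.25919368e+00] 0.5815736411524697 (array([ 0.    , -0.0002,  0.0025]), array([-0.0041,  0.    ,  0.0043])) (array([ 0.    , -0.0002,  0.0025]), array([-0.0041,  0.    ,  0.0798]))
```

View pics/c1.png

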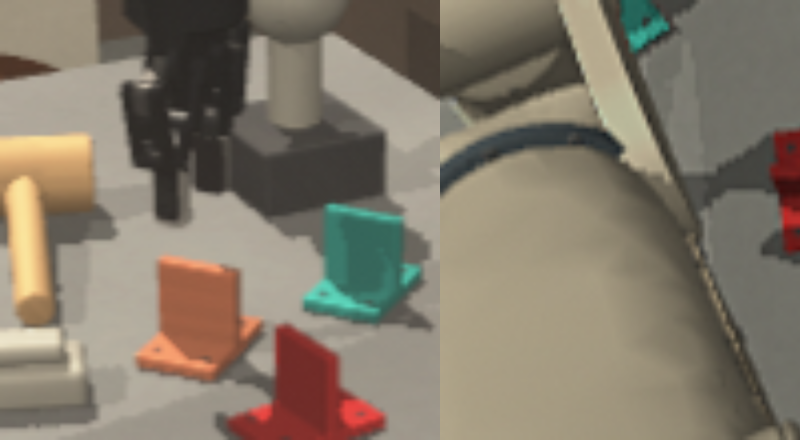

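The side crop (4x, origin 220,130) shows both open fingertips at about side pixel (262–273, 180–184), over the copper rib top at (269,197). The top view is hidden by the arm. Descending and gripping.

In the tool's units: 0.078 m / 0.75 = 0.104, 0.04 m / 0.75 = 0.0533.

Call:
move_arm --pt "0 0 0 -0.004 0 0.0533 0.05" --pt "0 0 0 -0.004 0 0.104 0.05" --pt "0 0 0 -0.004 0 0.104 0.05" --pt "0 0 0 -0.004 0 0.104 0.05"

```text
clock: 2.08
eef_pos: [620.6, 290.3, 17.8]
tcp_rot: [3.139, 0.001, 2.26]
contact_force: [0.3, 1.0, -0.4]
opening: 0.586
grasp_force: 0.0
```

Call:
move_arm --pt "0 0 0 0 0 0 0.0" --pt "0 0 0 0 0 0 0.0" --pt "0 0 0 0 0 0 0.0" --pt "0 0 0 0 0 0 0.0" --pt "0 0 0 0 0 0 0.0" --grip_force 80

```text
clock: 2.7
eef_pos: [620.2, 289.5, 16.8]
tcp_rot: [3.14, 0.0, 2.259]
contact_force: [-1.7, 0.5, 7.8]
opening: 0.102
grasp_force: 79.6
```

Run:
```python
from h import *
s=sensors.sense();print(s)
```

```text
{'clock': 2.7, 'qpos': array([ 4.34561990e-01,  6.80913307e-01,  1.62807982e+00,  6.53960533e-05,
        8.30871605e-01, -2.53450663e-01]), 'qvel': array([ 0.00067348,  0.00126389,  0.00107591,  0.000182  ,  0.00082776,
       -0.0007612 ]), 'joint_efforts': array([-2.37063160e-01, -6.89629197e+01, -2.45414490e+01, -6.06899103e-02,
       -5.04050385e-01,  1.05986572e-02]), 'eef_pos': array([620.21341231, 289.54659084,  16.79990938]), 'tcp_rot': array([3.13990781e+00, 3.86440789e-04, 2.25876460e+00]), 'contact_force': array([-1.6874955 ,  0.49739288,  7.81956433]), 'wrist_torque': array([-0.04449393,  0.19444417, -0.00547698]), 'grasp_force': 79.58109855651855, 'opening': 0.10235441403116168}
```

In the tool's units: -0.13 m / 0.75 = -0.1733, -0.1 m / 0.75 = -0.1333.

Call:
move_arm --pt "0 0 0 0 0 -0.0667 0.0" --pt "0 0 0 0 0 -0.1333 0.0" --pt "0 0 0 0 0 -0.1733 0.0" --pt "0 0 0 0 0 -0.1733 0.0"

```text
clock: 3.2
eef_pos: [620.6, 289.7, 147.5]
tcp_rot: [3.138, 0.001, 2.259]
contact_force: [0.4, -0.4, -5.5]
opening: 0.105
grasp_force: 79.8
```

Run:
```python
from h import *
s=sensors.sense();print(s['eef_pos'],s['tcp_rot'],s['contact_force'],s['opening'],s['grasp_force'],delta(s,[494.4,-40.6,120],-15.8))
```

```text
[620.64038545 289.68438855 147.53650042] [3.13762862e+00 9.88630314e-04 2.25869992e+00] [ 0.40755024 -0.37575593 -5.49042395] 0.10509674884364603 79.84608292579651 (array([ 0.0041, -0.001 ,  0.9637]), array([-0.175 , -0.3073,  0.0265]))
```

In the tool's units: -0.307 m / 0.75 = -0.4093, -0.175 m / 0.75 = -0.2333, 0.96 rad / 6.2832 = 0.1528.

Call:
move_arm --pt "0 0 0.1528 -0.2333 -0.4093 0 0.0" --pt "0 0 0.1528 -0.2333 -0.4093 0 0.0" --pt "0 0 0.1528 -0.2333 -0.4093 0 0.0" --pt "0 0 0.1528 -0.2333 -0.4093 0 0.0" --pt "0 0 0.1528 -0.2333 -0.4093 0.0267 0.0" --pt "0 0 0.1528 -0.2333 -0.4093 0.0533 0.0" --pt "0 0 0.1528 -0.2333 -0.4093 0.0533 0.0" --pt "0 0 0.1528 -0.2333 -0.4093 0.0533 0.0"

```text
clock: 4.2
eef_pos: [492.8, -40.9, 104.3]
tcp_rot: [-3.14, 0.0, 1.298]
contact_force: [1.1, -0.1, -6.7]
opening: 0.103
grasp_force: 80.8
```

Run:
```python
from h import *
s=sensors.sense();print(s['eef_pos'],s['tcp_rot'],s['contact_force'],s['opening'],s['grasp_force'],delta(s,[494.4,-40.6,60],-15.8))
p,d=snap('side','s2');q,d=snap('top','t2')
a=cv2.resize(p[200:320,220:380],None,fx=3,fy=3);b=cv2.resize(q[190:310,300:400],(300,360))
cv2.imwrite('pics/c2.png',np.hstack([a,b])[:,:800,::-1])
```

```text
[492.8270842  -40.87040506 104.26083998] [-3.13981114e+00  1.01510621e-04  1.29808786e+00] [ 1.13801856 -0.0501795  -6.66574848] 0.10263130526331093 80.76788663864136 (array([-0.0018,  0.0001,  0.0031]), array([0.0007, 0.0015, 0.0443]))
```

View pics/c2.png

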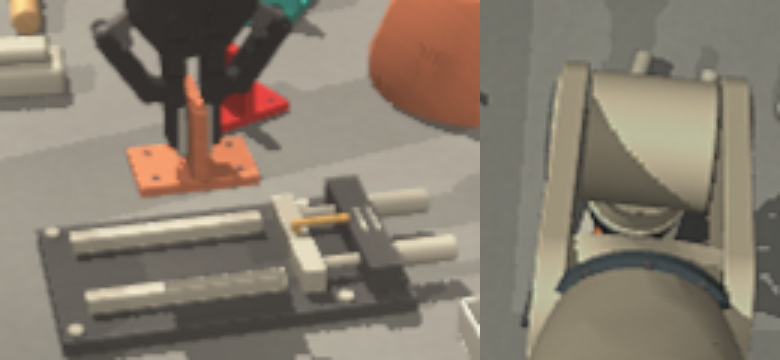

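The bracket is held level above the channel. Its foot spans side pixels about (263–306, 247–264) with the rib between the fingers, and the top view is hidden by the arm. Measuring the bracket's in-hand offset from the side view before lowering.

```bash
cat >> h.py <<'E'
def foot(f,box,zt):
    z=np.load(f+'.npz');p=z['p'];C=cloud('side',z['d']);hsv=cv2.cvtColor(p,cv2.COLOR_RGB2HSV)
    m=np.zeros((480,640),bool);x0,y0,x1,y1=box;m[y0:y1,x0:x1]=1
    m&=(hsv[...,1]>110)&(hsv[...,0]<14)&(C[...,2]<zt+12)&(C[...,2]>zt-3)
    m=cv2.connectedComponentsWithStats(m.astype(np.uint8));i=1+np.argmax(m[2][1:,4]);v,u=np.nonzero(m[1]==i)
    Q=onz('side',np.c_[u,v],zt)
    return len(v),np.median(C[v,u,2]),cv2.minAreaRect(Q[:,:2].astype(np.float32))
E
python3 - <<'E'
from h import *
print(foot('s2',(255,235,312,266),95.5))
c=np.array([513.6,-46])
for r in bars('side','s2'):print(r)
E
```

```text
(522, np.float64(97.73960665339263), ((491.97064208984375, -42.27534866333008), (63.05802917480469, 80.22399139404297), 73.4936752319336))
((518.140380859375, 18.572484970092773), (14.844599723815918, 111.34954071044922), 74.3094253540039)
((491.59088134765625, 0.9685878753662109), (13.690455436706543, 135.1772918701172), 74.31434631347656)
```

In the tool's units: 0.068 m / 0.75 = 0.0907, 0.065 m / 0.75 = 0.0867, 0.003 rad / 6.2832 = 0.0005.

Call:
move_arm --pt "0 0 0.0005 0.0013 0 0.04 0.0" --pt "0 0 0.0005 0.0013 0 0.0733 0.0" --pt "0 0 0.0005 0.0013 0 0.0867 0.0" --pt "0 0 0.0005 0.0013 0 0.0907 0.0" --pt "0 0 0.0005 0.0013 0 0.0907 0.0"

```text
clock: 4.92
eef_pos: [494.3, -39.8, 37.9]
tcp_rot: [3.141, -0.0, 1.296]
contact_force: [-0.5, -0.7, -6.2]
opening: 0.106
grasp_force: 80.7
```

Run:
```python
from h import *
s=sensors.sense();print(s['eef_pos'],s['tcp_rot'],s['contact_force'],s['wrist_torque'])
p,d=snap('side','s3')
print(foot('s3',(240,260,322,312),s['eef_pos'][2]-8.8))
cv2.imwrite('pics/c3.png',cv2.resize(p[220:320,220:380],None,fx=5,fy=5,interpolation=2)[:,:,::-1])
```

```text
[494.3213157  -39.79141868  37.88488971] [ 3.14069089e+00 -1.88790149e-04  1.29618214e+00] [-0.52684042 -0.65568268 -6.20661941] [ 0.03780983 -0.02559741  0.00261762]
(511, np.float64(31.340727390756683), ((493.9750061035156, -41.17792510986328), (61.54772186279297, 80.81116485595703), 73.08909606933594))
```

View pics/c3.png

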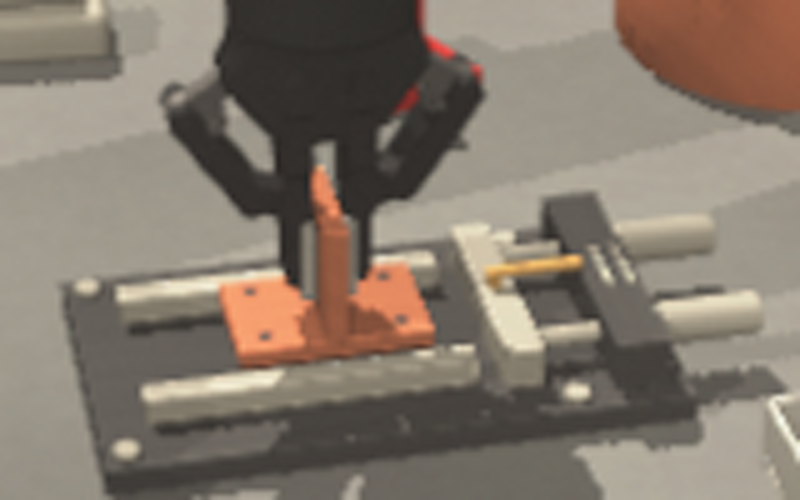

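The foot sits between the bars, with front edge at side pixel (307,288) well short of the fence at (313–328, 265–297). It is just above the plate, so I'll lower until contact.

In the tool's units: 0.008 m / 0.75 = 0.0107, 0.007 m / 0.75 = 0.0093.

Call:
move_arm --pt "0 0 0 0 0 0.0053 0.0" --pt "0 0 0 0 0 0.0093 0.0" --pt "0 0 0 0 0 0.0107 0.0" --pt "0 0 0 0 0 0.0107 0.0"

```text
clock: 5.48
eef_pos: [493.7, -40.0, 29.3]
tcp_rot: [-3.141, 0.0, 1.296]
contact_force: [-0.5, -0.3, -6.1]
opening: 0.102
grasp_force: 80.9
```

Call:
move_arm --pt "0 0 0 0 0 0.0013 0.0" --pt "0 0 0 0 0 0.0013 0.0"

```text
clock: 5.72
eef_pos: [493.8, -40.0, 28.8]
tcp_rot: [3.141, -0.0, 1.296]
contact_force: [-2.4, 0.3, 4.3]
opening: 0.107
grasp_force: 82.3
```

Contact with the plate at the expected height. Sliding forward, stopping short of the fence.

Call:
move_arm --pt "0 0 0 0 0.0067 0 0.0" --pt "0 0 0 0 0.0147 0 0.0" --pt "0 0 0 0 0.0227 0 0.0" --pt "0 0 0 0 0.028 0 0.0" --pt "0 0 0 0 0.028 0 0.0"

```text
clock: 6.35
eef_pos: [515.0, -45.9, 28.8]
tcp_rot: [3.14, -0.0, 1.296]
contact_force: [-0.1, -0.8, 3.7]
opening: 0.104
grasp_force: 82.5
```

In the tool's units: 0.008 m / 0.75 = 0.0107, 0.006 m / 0.75 = 0.008.

Call:
move_arm --pt "0 0 0 0 0.0027 0 0.0" --pt "0 0 0 0 0.0053 0 0.0" --pt "0 0 0 0 0.008 0 0.0" --pt "0 0 0 0 0.0107 0 0.0" --pt "0 0 0 0 0.0107 0 0.0"

```text
clock: 6.98
eef_pos: [520.7, -47.6, 28.8]
tcp_rot: [-3.14, 0.0, 1.296]
contact_force: [-7.4, 1.8, 12.2]
opening: 0.108
grasp_force: 83.7
```

Run:
```python
from h import *
s=sensors.sense();print(s['eef_pos'],s['tcp_rot'],s['contact_force'],s['wrist_torque'])
p,d=snap('side','s4')
print(foot('s4',(240,260,326,312),s['eef_pos'][2]-8.8))
cv2.imwrite('pics/c4.png',cv2.resize(p[220:320,220:380],None,fx=5,fy=5,interpolation=2)[:,:,::-1])
```

```text
[520.70046992 -47.55006468  28.78741057] [-3.13993327e+00  4.23334143e-06  1.29558553e+00] [-7.38096117  1.75330814 12.23576059] [ 0.33618765  0.81598684 -0.04785301]
(444, np.float64(22.57211466044589), ((520.855224609375, -46.657718658447266), (59.11579513549805, 81.31900024414062), 72.44356536865234))
```

View pics/c4.png

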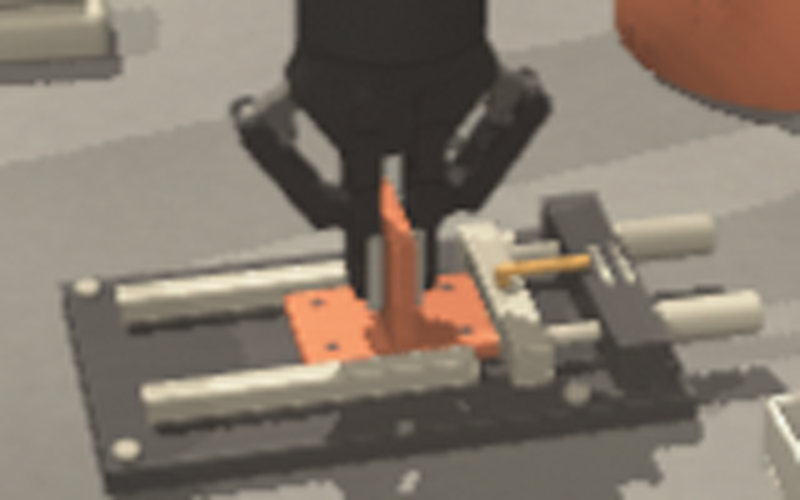

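The foot is now on the fence and the pointer tip, at side pixel (338,272), has moved about 3–4 mm and stands just before the first line. Pressing on in small steps.

In the tool's units: 0.007 m / 0.75 = 0.0093, -0.0003 m / 0.75 = -0.0004.

Call:
move_arm --pt "0 0 0 0 0.0027 -0.0003 0.0" --pt "0 0 0 0 0.0053 -0.0004 0.0" --pt "0 0 0 0 0.008 -0.0004 0.0" --pt "0 0 0 0 0.0093 -0.0004 0.0" --pt "0 0 0 0 0.0093 -0.0004 0.0"

```text
clock: 7.65
eef_pos: [525.6, -49.0, 28.8]
tcp_rot: [-3.136, 0.0, 1.295]
contact_force: [-12.6, 5.5, 17.4]
opening: 0.105
grasp_force: 84.5
```

```bash
cat >> h.py <<'E'
def ptr(f):
    z=np.load(f+'.npz');p=z['p'][255:290,310:360];hsv=cv2.cvtColor(p,cv2.COLOR_RGB2HSV)
    m=(hsv[...,1]>110)&(hsv[...,0]>14)&(hsv[...,0]<25)&(hsv[...,2]>120)
    v,u=np.nonzero(m);k=u>=u.max()-1
    return (u.min()+310,u.max()+310,v[k].mean()+255)
E
python3 - <<'E'
from h import *
s=sensors.sense();print(s['eef_pos'],s['tcp_rot'],s['contact_force'],s['wrist_torque'])
p,d=snap('side','s5')
J=np.array([513.6,-46]);ax=np.array([.962,-.272])
for f in('s0','s3','s4','s5'):
    r=ptr(f);print(f,r,(onz('side',[[r[1],r[2]]],34)[0,:2]-J)@ax)
# white lines on block: rest frame
p=np.load('s3.npz')['p'];g=cv2.cvtColor(p,cv2.COLOR_RGB2GRAY)[262:282,334:352];print(g)
E
```

```text
[525.63967564 -48.98824494  28.82394415] [-3.13649569e+00  2.74235586e-04  1.29547066e+00] [-12.58986295   5.4811058   17.44382163] [ 0.68208451  1.51293837 -0.07250252]
s0 (np.int64(317), np.int64(335), np.float64(272.0)) 88.48475782926491
s3 (np.int64(317), np.int64(335), np.float64(272.0)) 88.48475782926491
s4 (np.int64(319), np.int64(337), np.float64(271.8)) 92.80603751664593
s5 (np.int64(322), np.int64(339), np.float64(271.5)) 97.24082830508051
[[ 94  94  95  93  94  96 117 154 172 171 171 171 172 172 172 171 171 171]
 [ 94  95  94  93  93  93 103 140 172 171 171 171 171 171 173 178 181 183]
 [ 95  95  95  95  94  94  96 121 162 185 188 191 196 195 196 196 197 197]
 [ 95  95  95  95  94  94  94 101 156 202 192 192 193 193 190 189 189 187]
 [ 93  95  94  95  94  94  93  95 127 171 179 177 175 173 172 170 169 167]
 [ 93  94  95  95  95  94  94  94 101 117 141 159 158 155 153 152 151 149]
 [ 93  94  94  95  94  94  95 106 114 103 125 142 141 140 140 138 137 136]
 [ 93  93  94 121 153 136  95 102 130 138 105 116 131 129 129 129 129 128]
 [ 88  94  94 105 142 148  94  97 131 149  97 
[... 154 characters left out ...]
108 113 122 129 140 141]
 [122 111  99  97 104 145 184 152 105 117 159 167 116 133 146 148 152 152]
 [ 71  67  82 101 104 117 193 216 105 106 144 184 158 134 151 151 152 152]
 [ 55  56  77 102 103 103 159 204 152 105 117 174 192 120 142 151 151 152]
 [ 56  57  70  93 103 103 117 149 149 104 105 128 144 112 133 151 150 149]
 [ 56  58  61  80 103 102 103 111 117 104 103 105 108 108 119 141 150 150]
 [ 55  57  60  72  92 102 102 103 105 104 103 105 105 106 109 129 138 111]
 [ 66  64  64  64  80 102 102 103 104 104 104 104 104 106 106 110 107  88]
 [ 80  64  64  64  72  92 102 101 103 104 104 103 104 105 106 105 102 131]
 [ 93  71  62  63  65  79 101 102 102 104 105 104 103 105 105 106 134 184]]
```

The pointer has travelled about 9 mm (8 N). The tool is tipping by 5 mrad under load, so I'll trim that while adding the last 4 mm.

In the tool's units: 0.005 m / 0.75 = 0.0067, 0.004 m / 0.75 = 0.0053, -0.005 rad / 6.2832 = -0.0008.

Call:
move_arm --pt "-0.0003 0 0 0 0.0013 0 0.0" --pt "-0.0006 0 0 0 0.0027 0 0.0" --pt "-0.0008 0 0 0 0.004 0 0.0" --pt "-0.0008 0 0 0 0.0053 0 0.0" --pt "-0.0008 0 0 0 0.0067 0 0.0" --pt "-0.0008 0 0 0 0.0067 0 0.0" --pt "-0.0008 0 0 0 0.0067 0 0.0"

```text
clock: 8.57
eef_pos: [529.0, -49.9, 28.8]
tcp_rot: [-3.139, 0.0, 1.295]
contact_force: [-16.4, 6.8, 22.3]
opening: 0.104
grasp_force: 85.2
```

Run:
```python
from h import *
s=sensors.sense();print(s['clock'],s['eef_pos'],s['tcp_rot'],s['contact_force'],s['wrist_torque'])
p,d=snap('side','s6')
J=np.array([513.6,-46]);ax=np.array([.962,-.272])
r=ptr('s6');print(r,(onz('side',[[r[1],r[2]]],34)[0,:2]-J)@ax)
print(foot('s6',(240,260,330,312),20))
cv2.imwrite('pics/c6.png',cv2.resize(p[240:315,260:366],None,fx=7,fy=7,interpolation=2)[:,:,::-1])
```

```text
8.575 [528.99485154 -49.94512904  28.78735414] [-3.13875775e+00  4.78262019e-04  1.29543012e+00] [-16.43425821   6.80653038  22.27957975] [ 1.0493631   2.31547592 -0.04476693]
(np.int64(323), np.int64(341), np.float64(271.2)) 101.68349058295023
(450, np.float64(22.602424786294364), ((528.7977294921875, -50.53831481933594), (63.00432586669922, 80.7231674194336), 74.03227233886719))
```

View pics/c6.png

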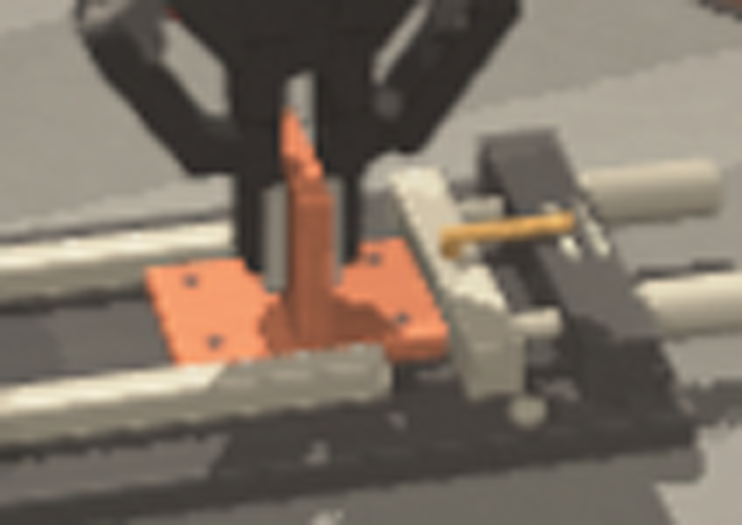

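The pointer tip at side pixel (341,271) lies between the two lines, about 13 mm of travel or roughly 12 N. The foot is flat and square on the fence. Holding briefly to confirm it is steady.

Call:
move_arm --pt "0 0 0 0 0 0 0.0" --pt "0 0 0 0 0 0 0.0" --pt "0 0 0 0 0 0 0.0" --pt "0 0 0 0 0 0 0.0" --pt "0 0 0 0 0 0 0.0" --pt "0 0 0 0 0 0 0.0"

```text
clock: 9.38
eef_pos: [529.0, -50.0, 28.8]
tcp_rot: [-3.139, 0.0, 1.295]
contact_force: [-17.1, 8.1, 23.2]
opening: 0.107
grasp_force: 85.2
```

Run:
```python
from h import *
s=sensors.sense();print(s['eef_pos'],s['tcp_rot'],s['contact_force'],s['grasp_force'])
snap('side','s7');r=ptr('s7');t=(onz('side',[[r[1],r[2]]],34)[0,:2]-[513.6,-46])@np.array([.962,-.272])-88.5;print(t)
if 10.5<t<16 and abs(s['eef_pos'][0]-529)<1: print(order.sign_off())
```

```text
[528.96561334 -49.95578985  28.76000467] [-3.13872765e+00  4.81142145e-04  1.29541069e+00] [-17.14994636   8.12406546  23.18635992] 85.18877863883972
13.183490582950228
the job is handed in; nothing more can be done
None
```

The job is handed in: the arm is still gripping the bracket flat in the channel and pressing it on the fence at about 12 N (about 13 mm of travel), with the pointer between the two lines.

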